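# Load the missing guide pin into the die set and clamp it

## Robot

A 6-joint arm with a two-finger parallel gripper is mounted at the origin on the work surface. World frame = base frame: x ahead of the robot, y to its left, z up, the work surface at z = 0. Lengths are in m, angles in degrees, forces in N, time in s.
With the tool pointing down it reaches from about 0.3 to 0.75 m from the base axis. Payload 8.5 kg.
Tool frame: the origin (TCP) lies midway between the tips of the shut fingers; the grasp point (between the pads) lies grasp_offset behind it (grasp_offset is the distance from the TCP to the grasp point, in m); z points along the fingers, y is the line along which they close (so a half turn about z gives the same grasp; the last joint's range is limited). The gripper opens to 85 mm and grips with 20 to 120 N. Pads are 22 mm wide; open, the fingers measure 114 mm over their backs; the gripper's body (76 mm by 85 mm) begins 54 mm behind the grasp point. The pads swing forward as they close: fully open they stand 13 mm farther back than shut.
Start: joints at [64.612, 21.807, 74.336, -0, 83.858, -12.336], TCP at [0.124, 0.536, 0.231] pointing down, gripper open.
Joint ranges: [-178.18, 178.18], [-50.72, 133.34], [12.68, 142.11], [-81.47, 261.47], [9.98, 163.14], [-165.26, 165.26]. Speed limits (degrees/s): [136.94, 136.94, 180, 180, 180, 180].

## Interface

Orientations are given as a 3x3 rotation matrix whose columns are the frame's x, y, z axes.
In Python, from rig import observe, get_image, camera_params, close_job, grasp_offset gives the robot as it stands.
- The arm moves only by the shell command python3 -m handwheel 'ROWS' [OPENING] [FORCE]. ROWS is JSON, a list of rows, each a list of 2 entries, a list of its own where there are three numbers: the shift along the tool's x, y, z as a fraction of full scale, then the turn, a rotation vector about the tool's x, y, z as a fraction of full scale. In form: [[[dx, dy, dz], [ax, ay, az]], ...]. A call has 1 to 10 rows; each row is the pose to reach, as a shift and turn from the pose commanded when the call began, along the tool's axes at that moment, turning the shorter way round; what a row does not reach only later rows make up. Full scale, the value 1, is 0.5 m for a shift and pi rad for a turn. A row lasts 1/10 s, in which the tool goes at most 50 mm and 8.59 degrees, less where a joint would pass 70% of its speed; a pose out of reach is approached as far as the arm can. A call with a number of a shift or a turn outside -1 to 1 is refused whole. A call with a gripper value outside its range is refused whole. OPENING is the opening, from 0 (shut) to 1 (fully open), set as the call begins (- or left out, the last holds). The fingers move at their own pace and stop on an object; FORCE is the grip in N (left out, the last holds). Time passes only in rows, so rows that repeat a pose let the fingers close. It gives the time, the measured TCP pose, the force, the opening and the grip force at its end, in the units of the state.
- observe(): the state, without advancing time (a new reading comes with each control period).
- get_image(name): name is "scene" or "side" or "wrist"; returns (picture, depth): 384x512x3 uint8, red, green, blue; 384x512 float32, m along the optical axis (not along the pixel's ray), 0 where there is no reading.
- camera_params(name): a dict with "K" (3x3 intrinsics, pixels), "R" (3x3) and "t" (3): a world point X has camera coordinates R X + t. Camera axes: x right, y down, z forward; pixel columns grow to the right and rows downward; lengths in m; the calibration is good to about 2 mm. A picture is of the moment at which its call begins: read the wrist's pose just before it. camera_params takes no time and is no camera call; for the wrist camera it gives the pose at the moment of the call.
- close_job(): hands the job in; it is judged then, once.
The state is a dict: "time_s": time; "q": joint angles; "qvel": joint speeds; "joint_efforts": joint torques, N m; "position": TCP position; "tool_rot": TCP orientation; "ft_force": force on the tool from outside, world axes, zero at the start; "wrist_torque": the same for the moment, N m; "grip_width": finger opening in m; "gripper_force": force on a finger pad.
Only numpy, scipy, OpenCV 4.12 (cv2) and the standard library are available. Lean on these libraries where they do the work, as an engineer would, in place of code of your own. Each camera call takes 0.05 s, during which the arm holds its last target. There are 200 camera calls.

## Task

Pull the red plug out of the open bush of the die set and put it in the black tray. Then take the blue-handled guide pin from the rack and push it upright all the way down into that bush, until its collar sits on the rim; last, turn the selector on the clamp unit to the green dot. Leave the other pins in the rack and everything else on the bench where it is.

Things in the scene. Friction and masses are not known exactly. Their poses are not given: they have to be found in the camera images.
- die: steel die plate, 160 x 190 x 30 mm (x, y, z), fixed; origin at the centre of its underside. Four round brass sockets stand on it, one near each corner, at x = +-48 mm, y = +-60 mm in its frame; which corner has which varies. Two 12 mm high steel rails, 50 mm long, lie on it at x = +-45 mm, y = 0
- bush: open brass bush, the one with the red plug in it: fixed tube 29 mm across (35 at its flared rim), 72 mm high. Bore 15 mm in diameter, mouth flared to 20 mm. Origin at its foot's centre, on top of the die plate, z up. A stiff black follower in the bore, 45 to 49 mm below the rim, must be pushed down the last 21 to 25 mm by the pin; it yields at about 6 N, more than the pin's weight
- bush_mouth (a point): centre of the bush's mouth at the height of its rim, 72 mm above the bush's origin
- post_a: brass socket with a fixed dark steel guide pillar standing in it, an obstacle 35 mm across up to 72 mm, then 22 mm across up to 133 mm above the die plate; origin at its foot on top of the die plate
- post_b: another such pillar, same size and origin
- post_c: another such pillar, same size and origin
- plug: red plastic plug that closes the open bush at the start: shank 12 mm in diameter and 28 mm long (inside the bush), collar 33 mm in diameter and 6 mm thick (on the rim), then a round handle 20 mm in diameter and 40 mm long; 74 mm long in all, 30 g. Origin at the tip of the shank, z along it towards the handle
- plug_top (a point): centre of the end of the red plug's handle, 74 mm from its origin
- tray: black open plastic tray, 150 x 190 mm outside, walls 4 mm thick and 45 mm high, floor 4 mm thick, fixed; origin at the centre of its underside, x along the 150 mm side
- pin: the blue-handled guide pin, about 120 g: steel shank 12 mm in diameter and 70 mm long, then a round collar 34 mm in diameter and 6 mm thick, then a round blue handle 20 mm in diameter and 40 mm long; 116 mm long in all. Origin at the tip of the shank, z along the pin towards the handle. Stands upright in a hole of the plywood rack, tip 10 mm above the table
- spare_green: a green-handled pin, to be left in the rack: steel shank 12 mm in diameter and 70 mm long, then a round collar 34 mm in diameter and 6 mm thick, then a round green handle 20 mm in diameter and 40 mm long; 116 mm long in all. Origin at the tip of the shank, z along the pin towards the handle. Stands upright in a hole of the plywood rack, tip 10 mm above the table
- spare_black: a black-handled pin, to be left in the rack: steel shank 12 mm in diameter and 70 mm long, then a round collar 34 mm in diameter and 6 mm thick, then a round black handle 20 mm in diameter and 40 mm long; 116 mm long in all. Origin at the tip of the shank, z along the pin towards the handle. Stands upright in a hole of the plywood rack, tip 10 mm above the table
- rack: plywood pin rack, 165 x 60 x 60 mm, fixed; origin at the centre of its underside. Three holes 15 mm square and 50 mm deep at x = -56, 0 and 56 mm in its frame; which pin stands in which varies
- clamp: grey clamp unit, 130 x 130 x 60 mm, fixed; origin at the centre of its underside. The selector knob is in the middle of its top, with four coloured dots around it: white towards the unit's -x, then clockwise seen from above yellow, green and red, 0.7 rad apart
- selector (a joint): angle of the selector knob, rad, growing clockwise seen from above; it clicks into four positions: 0 white, 0.7 yellow, 1.4 green, 2.1 red (end stops at 0 and 2.3). It starts at white or yellow. The white line on the bar points at the chosen dot
- selector_grip (a point): grip point of the selector knob, on its axis, 97 mm above the table, 7 mm below the top of the black grip bar. The bar is 61 mm long, 14 mm thick and 32 mm high; it lies along this point's x axis, and its end at -x carries the white line; the point turns with the knob
- blue_bin: blue bin with spare bushes, 150 x 190 x 60 mm, fixed; origin at the centre of its underside
- gauge: loose steel block, 50 x 40 x 30 mm, on the middle of the die plate; origin at the centre of its underside
- oil: white oil bottle, 48 mm across and 120 mm high, upright on the table; origin at the centre of its underside
- sleeve: loose brass sleeve, 36 mm across and 65 mm high, upright on the table; origin at the centre of its underside
- hammer: hammer, 260 mm long, lying on the table; origin in the middle of its length, at table height

How it is judged:
By the outcome, as a careful person would: the job done as asked, in the order asked, and still so for the second after the job is handed in, with the robot touching nothing.
It also fails if it takes over 70 s, if anything falls off the work surface, if the arm or the gripper's body presses on something with over 40 N, if the wrist force passes 120 N, or if a joint passes its speed limit or range.

## Working session

There is one attempt and no reset: what is moved stays moved. The work goes in short steps, Python scripts to look and compute and a shell command to move; the robot and the scene stay as the last step left them, time stands still between calls to the robot, and variables do not carry over. Pictures are saved under pics/ and viewed, at most 10 in all, crops included, and the job is handed in when it is done.

```bash
ls; mkdir -p pics; cat > h.py <<'E'
import numpy as np, cv2
from rig import *
def snap(n,name):
    cp=camera_params(n); im,d=get_image(n)
    cv2.imwrite(f'pics/{name}.png',im[:,:,::-1]); np.savez(f'pics/{name}.npz',im=im,d=d,K=cp['K'],R=cp['R'],t=cp['t'])
def P(name,u,v,z=None):
    f=np.load(f'pics/{name}.npz');K,R,t,d=f['K'],f['R'],f['t'],f['d']
    ray=np.linalg.inv(K)@[u,v,1.]
    if z is None: return R.T@(ray*d[int(round(v)),int(round(u))]-t)
    c=-R.T@t; w=R.T@ray; return c+w*(z-c[2])/w[2]
E
python3 - <<'E'
from h import *
import cv2
o=observe(); print(o['time_s'],o['position'],o['tool_rot'],o['grip_width'],grasp_offset)
snap('scene','s0'); snap('side','d0'); snap('wrist','w0')
for n in('scene','side','wrist'):
    c=camera_params(n);R=np.array(c['R']);print(n,-R.T@c['t'],R[2])
a=cv2.imread('pics/s0.png');b=cv2.imread('pics/d0.png')
E
```

```text
pics
0.0 [0.12405526 0.53550654 0.23069694] [[-9.74169466e-01  2.25817244e-01 -6.50780246e-04]
 [ 2.25817951e-01  9.74168545e-01 -1.37781437e-03]
 [ 3.22835401e-04 -1.48918255e-03 -9.99998839e-01]] 0.08562714662656966 0.0187
scene [ 1.0162907  -0.87281672  0.86568943] [-0.36550525  0.6987788  -0.61490983]
side [0.26308524 0.94102586 0.66265256] [ 0.2957419  -0.828774   -0.47504777]
wrist [0.06029076 0.55028161 0.37343508] [ 0.2557014  -0.0602541  -0.96487628]
```

View pics/s0.png

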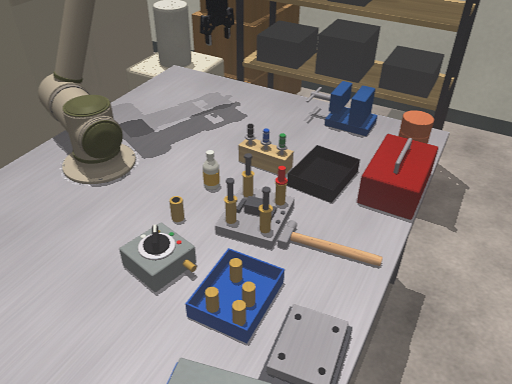

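View pics/d0.png

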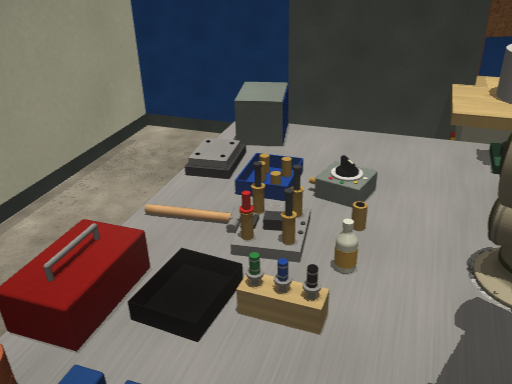

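The scene view shows the plug at about (282,172), the rack pins (250..283,130..140), the clamp at (157,243) and the tray at (325,172). In the side view the plug is at (246,200), the blue pin at (283,265), the knob at (347,165) and the tray at (188,290). Next I'll enlarge both.

```bash
python3 - <<'E'
import cv2
a=cv2.imread('pics/s0.png')[115:295,115:365];cv2.imwrite('pics/s0c.png',cv2.resize(a,None,fx=3.2,fy=3.2,interpolation=cv2.INTER_CUBIC)) if 0 else cv2.imwrite('pics/s0c.png',cv2.resize(a,None,fx=3,fy=3,interpolation=cv2.INTER_CUBIC))
a=cv2.imread('pics/d0.png')[145:335,125:385];cv2.imwrite('pics/d0c.png',cv2.resize(a,None,fx=3,fy=3,interpolation=cv2.INTER_CUBIC))
E
```

```text
(no output)
```

View pics/s0c.png

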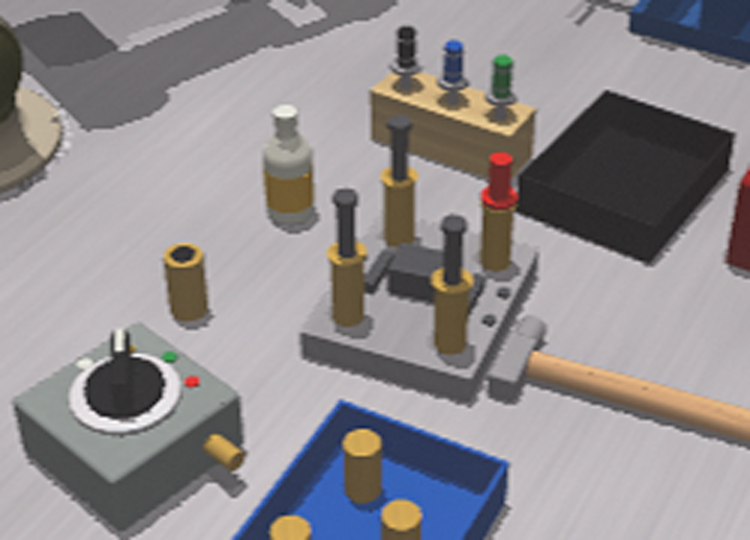

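View pics/d0c.png

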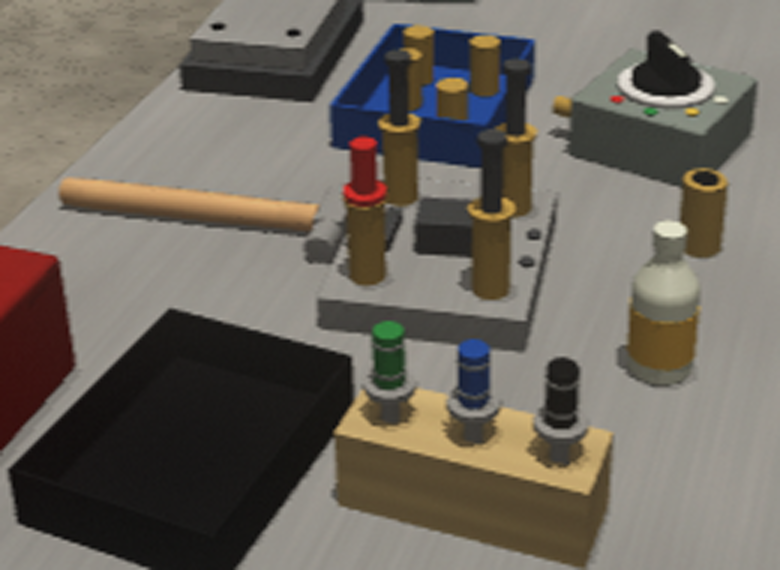

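The enlarged crops show the plug top at scene crop (501,159) and side crop (363,144), the blue pin top at (454,47) and (474,346), and the bar pointing at yellow.

```bash
cat >> h.py <<'E'
def S(u,v,z=None): return P('s0',115+u/3-.33,115+v/3-.33,z)
def D(u,v,z=None): return P('d0',125+u/3-.33,145+v/3-.33,z)
def tri(l):
    A=np.zeros((3,3));b=np.zeros(3)
    for n,u,v in l:
        f=np.load(f'pics/{n}.npz');R,t=f['R'],f['t'];c=-R.T@t;w=R.T@np.linalg.inv(f['K'])@[u,v,1.];w/=np.linalg.norm(w)
        M=np.eye(3)-np.outer(w,w);A+=M;b+=M@c
    return np.linalg.solve(A,b)
E
python3 - <<'E'
from h import *
np.set_printoptions(precision=4,suppress=True)
for n,s,d,z in [('plug',(501,159),(363,144),.148),('pin',(454,47),(474,346),.126),('grn',(503,62),(388,329),.126),('blk',(406,33),(563,365),.126),
 ('postN',(400,124),(492,140),.163),('postW',(345,197),(517,68),.163),('postS',(453,224),(398,57),.163),
 ('white',(85,364),(720,100),.06),('yel',(130,349),(692,112),.06),('grn',(170,357),(650,112),.06),('red',(192,382),(616,100),.06),('ring',(125,392),(666,82),.065)]:
    print(n,S(*s,z),D(*d,z),tri([('s0',115+s[0]/3-.33,115+s[1]/3-.33),('d0',125+d[0]/3-.33,145+d[1]/3-.33)]))
print('tray rim scene',[S(*p,.045)[:2] for p in[(607,92),(733,135),(650,232),(520,180)]])
print('tray side',[D(*p,.045)[:2] for p in[(172,310),(352,354),(230,540),(12,475)]])
print('clamp rim',[S(*p,.06)[:2] for p in[(140,323),(240,398),(110,478),(15,402)]])
print('bar S top',S(120,332,.104),S(120,345,.104),'D',D(658,33,.104),D(690,52,.104))
for u,v in[(120,333),(120,345),(120,360)]:print(S(u,v))
E
```

```text
plug [0.6074 0.0639 0.148 ] [0.6051 0.0701 0.148 ] [0.6064 0.0666 0.146 ]
pin [0.4688 0.2471 0.126 ] [0.4662 0.2513 0.126 ] [0.4672 0.2495 0.1244]
grn [0.5246 0.2449 0.126 ] [0.5218 0.2508 0.126 ] [0.523  0.2481 0.1239]
blk [0.4131 0.248  0.126 ] [0.4104 0.2531 0.126 ] [0.4112 0.2509 0.1241]
postN [0.5144 0.0496 0.163 ] [0.5094 0.0627 0.163 ] [0.5115 0.0552 0.1588]
postW [ 0.5265 -0.0672  0.163 ] [ 0.5231 -0.0557  0.163 ] [ 0.5246 -0.0631  0.1595]
postS [ 0.6211 -0.0566  0.163 ] [ 0.6188 -0.0474  0.163 ] [ 0.6202 -0.0532  0.1602]
white [ 0.3842 -0.2486  0.06  ] [ 0.3856 -0.2509  0.06  ] [ 0.3852 -0.2493  0.061 ]
yel [ 0.4054 -0.2165  0.06  ] [ 0.4057 -0.2204  0.06  ] [ 0.4058 -0.2175  0.0612]
grn [ 0.4401 -0.2085  0.06  ] [ 0.441  -0.2095  0.06  ] [ 0.4407 -0.2088  0.0605]
red [ 0.473 -0.224  0.06 ] [ 0.4744 -0.2236  0.06  ] [ 0.4738 -0.224   0.0601]
ring [ 0.4363 -0.2628  0.065 ] [ 0.4366 -0.2627  0.065 ] [ 0.4365 -0.2628  0.065 ]
tray rim scene [array([0.5947, 0.3659]), array([0.7393, 0.3524]), array([0.7221, 0.1586]), array([0.5804, 0.175 ])]
tray side [array([0.719 , 0.1727]), array([0.5749, 0.1818]), array([0.5794, 0.3718]), array([0.7333, 0.3628])]
clamp rim [array([ 0.3931, -0.1864]), array([ 0.517 , -0.2206]), array([ 0.4788, -0.3378]), array([ 0.3633, -0.3098])]
bar S top [ 0.4198 -0.2402  0.104 ] [ 0.4291 -0.2524  0.104 ] D [ 0.45   -0.2817  0.104 ] [ 0.4156 -0.2497  0.104 ]
[ 0.4216 -0.2423  0.1054]
[ 0.4298 -0.2531  0.1049]
[ 0.4422 -0.2688  0.1074]
```

View pics/w0.png

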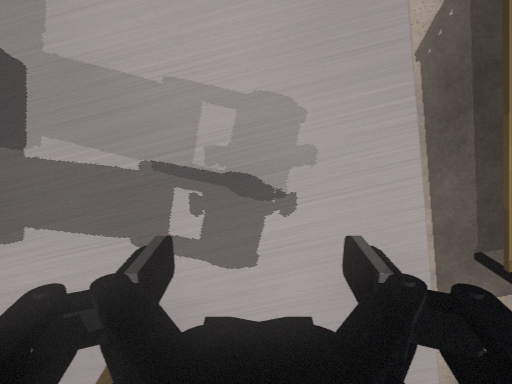

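The wrist view only shows table, with the gripper in front. The geometry agrees: die yaw is about 6.5°, the plug is at (0.6065,0.067) and the pin at (0.467,0.2495). The tray centre is (0.656,0.267), the knob at (0.4365,-0.263), and the clamp yaw is about -14.5°.

```bash
cat > go.py <<'E'
import sys
from h import *
np.set_printoptions(precision=4,suppress=True)
o=observe();p=np.array(o['position']);R=np.array(o['tool_rot'])
print(o['time_s'],p,'F',np.array(o['ft_force']),'w',o['grip_width'],o['gripper_force'])
for a in sys.argv[1:]:
    t=np.array([float(x) for x in a.split(',')]);print(a,'->',R.T@(t-p)/.5)
E
python3 go.py .607,.067,.231
```

```text
0.15 [0.1241 0.5356 0.2309] F [-0.4895 -0.3006 -0.1554] w 0.0856568444620784 0.0
.607,.067,.231 -> [-1.1525 -0.6948  0.0002]
```

```bash
python3 -m handwheel '[[[-0.8,-0.48,0],[0,0,0]],[[-0.8,-0.48,0],[0,0,0]],[[-0.8,-0.48,0],[0,0,0]],[[-0.8,-0.48,0],[0,0,0]],[[-0.8,-0.48,0],[0,0,0]],[[-0.8,-0.48,0],[0,0,0]],[[-0.8,-0.48,0],[0,0,0]],[[-0.8,-0.48,0],[0,0,0]],[[-0.8,-0.48,0],[0,0,0]],[[-0.8,-0.48,0],[0,0,0]]]' 1; python3 go.py .607,.067,.231
```

```text
time_s: 1.15
position: [0.4622, 0.2086, 0.2309]
tool_rot: [[-0.973, 0.23, -0.0], [0.23, 0.973, -0.001], [-0.0, -0.001, -1.0]]
ft_force: [-0.7, -0.0, -0.1]
grip_width: 0.0854
gripper_force: 0.0
1.15 [0.4622 0.2086 0.2309] F [-0.6686 -0.0423 -0.1172] w 0.08542008425528777 0.0
.607,.067,.231 -> [-0.3469 -0.2092 -0.0001]
```

```bash
python3 -m handwheel '[[[-0.347,-0.209,0],[0,0,0]],[[-0.347,-0.209,0],[0,0,0]],[[-0.347,-0.209,0],[0,0,0]],[[-0.347,-0.209,0],[0,0,0]],[[-0.347,-0.209,0],[0,0,0]],[[-0.347,-0.209,0],[0,0,0]],[[-0.347,-0.209,0],[0,0,0]],[[-0.347,-0.209,0],[0,0,0]]]' 1; python3 - <<'E'
from h import *
o=observe();print(o['position'],o['time_s'])
snap('wrist','w1')
f=np.load('pics/w1.npz');K,R,t=f['K'],f['R'],f['t']
# predicted pixel of plug top/TCP
for X in[(.6065,.067,.148),(.512,.056,.163)]:
    c=K@(R@np.array(X)+t);print(c[:2]/c[2])
E
```

```text
time_s: 1.95
position: [0.6043, 0.0721, 0.2317]
tool_rot: [[-0.975, 0.224, 0.0], [0.224, 0.975, 0.0], [-0.0, 0.0, -1.0]]
ft_force: [0.1, 0.5, -0.4]
grip_width: 0.0854
gripper_force: 0.0
[0.60425106 0.07206185 0.23172202] 1.95
[252.99434515 200.76748111]
[206.63726804  84.69712689]
```

View pics/w1.png

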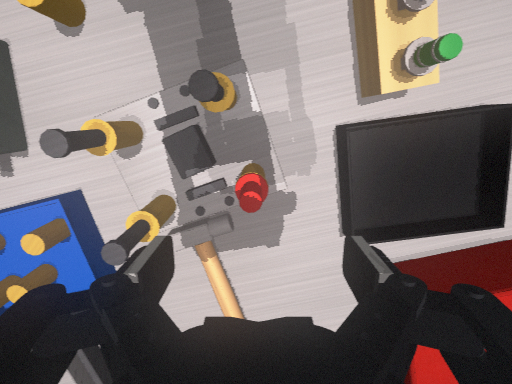

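In the wrist view the plug's end is at about (251,201) against a predicted (253,201), so the position is confirmed. The tray and die are where expected.

```bash
python3 go.py .6065,.067,.231 .6065,.067,.117
```

```text
2.0 [0.6043 0.072  0.2318] F [ 0.3226 -0.0054  0.4583] w 0.08544376824113396 0.0
.6065,.067,.231 -> [-0.0064 -0.0087  0.0016]
.6065,.067,.117 -> [-0.0064 -0.0087  0.2296]
```

```bash
python3 -m handwheel '[[[-0.0065,-0.0087,0],[0,0,0]],[[-0.0065,-0.0087,0.06],[0,0,0]],[[-0.0065,-0.0087,0.12],[0,0,0]],[[-0.0065,-0.0087,0.18],[0,0,0]],[[-0.0065,-0.0087,0.22],[0,0,0]],[[-0.0065,-0.0087,0.23],[0,0,0]],[[-0.0065,-0.0087,0.23],[0,0,0]],[[-0.0065,-0.0087,0.23],[0,0,0]]]' 1; python3 go.py .6065,.067,.117
```

```text
time_s: 2.8
position: [0.6079, 0.0657, 0.1177]
tool_rot: [[-0.974, 0.226, 0.002], [0.226, 0.974, -0.0], [-0.002, 0.0, -1.0]]
ft_force: [-0.3, 0.5, 0.4]
grip_width: 0.0852
gripper_force: 0.0
2.8 [0.6079 0.0657 0.1177] F [-0.2809  0.5207  0.3821] w 0.08518570703465808 0.0
.6065,.067,.117 -> [0.0033 0.0019 0.0014]
```

```bash
python3 -m handwheel '[[[0.003,0.002,0],[0,0,0]],[[0.003,0.002,0],[0,0,0]],[[0.003,0.002,0],[0,0,0]],[[0.003,0.002,0],[0,0,0]],[[0.003,0.002,0],[0,0,0]],[[0.003,0.002,0],[0,0,0]],[[0.003,0.002,0],[0,0,0]],[[0.003,0.002,0],[0,0,0]]]' 0 40; python3 go.py .6065,.067,.117
```

```text
time_s: 3.6
position: [0.6061, 0.0669, 0.1166]
tool_rot: [[-0.974, 0.226, 0.0], [0.226, 0.974, -0.0], [-0.0, -0.0, -1.0]]
ft_force: [-1.3, -1.1, 2.7]
grip_width: 0.0189
gripper_force: 39.0
3.6 [0.6061 0.0669 0.1166] F [-1.3154 -1.1327  2.7497] w 0.01887586473215097 39.03579354286194
.6065,.067,.117 -> [-0.0007  0.0004 -0.0009]
```

```bash
python3 -m handwheel '[[[0,0,-0.03],[0,0,0]],[[0,0,-0.08],[0,0,0]],[[0,0,-0.14],[0,0,0]],[[0,0,-0.16],[0,0,0]],[[0,0,-0.16],[0,0,0]]]' ; python3 go.py .656,.267,.19 .656,.267,.055
```

```text
time_s: 4.1
position: [0.6064, 0.0671, 0.1972]
tool_rot: [[-0.974, 0.226, 0.002], [0.226, 0.974, 0.0], [-0.002, 0.001, -1.0]]
ft_force: [-0.1, -0.6, -0.7]
grip_width: 0.0189
gripper_force: 39.2
4.1 [0.6064 0.0671 0.1972] F [-0.1399 -0.5748 -0.7188] w 0.01890819072049708 39.23715054988861
.656,.267,.19 -> [-0.0063  0.4118  0.0145]
.656,.267,.055 -> [-0.0057  0.4117  0.2845]
```

```bash
python3 -m handwheel '[[[-0.006,0.1,0],[0,0,0]],[[-0.006,0.2,0],[0,0,0]],[[-0.006,0.3,0],[0,0,0]],[[-0.006,0.38,0],[0,0,0]],[[-0.006,0.41,0.05],[0,0,0]],[[-0.006,0.41,0.14],[0,0,0]],[[-0.006,0.41,0.21],[0,0,0]],[[-0.006,0.41,0.26],[0,0,0]],[[-0.006,0.41,0.28],[0,0,0]],[[-0.006,0.41,0.28],[0,0,0]]]' && python3 -m handwheel '[[[0,0,0],[0,0,0]],[[0,0,0],[0,0,0]],[[0,0,0],[0,0,0]],[[0,0,0],[0,0,0]],[[0,0,-0.04],[0,0,0]],[[0,0,-0.12],[0,0,0]],[[0,0,-0.2],[0,0,0]],[[0,0,-0.28],[0,0,0]],[[0,0,-0.28],[0,0,0]]]' 0.9; python3 go.py .467,.2495,.20 .467,.2495,.165
```

```text
time_s: 5.1
position: [0.6543, 0.2658, 0.0539]
tool_rot: [[-0.974, 0.226, -0.004], [0.226, 0.974, -0.001], [0.004, -0.002, -1.0]]
ft_force: [0.4, 0.4, -0.3]
grip_width: 0.0185
gripper_force: 39.3
time_s: 6.0
position: [0.657, 0.2665, 0.2037]
tool_rot: [[-0.974, 0.226, 0.012], [0.226, 0.974, 0.003], [-0.011, 0.005, -1.0]]
ft_force: [-0.5, -0.3, -0.3]
grip_width: 0.0769
gripper_force: 0.0
6.0 [0.657  0.2665 0.2037] F [-0.5036 -0.3205 -0.3119] w 0.07686482808008091 0.0
.467,.2495,.20 -> [ 0.3626 -0.119   0.0027]
.467,.2495,.165 -> [ 0.3634 -0.1193  0.0727]
```

```bash
python3 -m handwheel '[[[0.1,-0.033,0],[0,0,0]],[[0.2,-0.066,0],[0,0,0]],[[0.3,-0.1,0],[0,0,0]],[[0.362,-0.119,0],[0,0,0]],[[0.362,-0.119,0],[0,0,0]],[[0.362,-0.119,0],[0,0,0]],[[0.362,-0.119,0],[0,0,0]]]' 0.9; python3 - <<'E'
from h import *
o=observe();print(o['position'],o['time_s'])
snap('wrist','w2');snap('scene','s2')
f=np.load('pics/w2.npz');K,R,t=f['K'],f['R'],f['t']
for X in[(.467,.2495,.126),(.523,.248,.126),(.411,.251,.126)]:
    c=K@(R@np.array(X)+t);print(c[:2]/c[2])
a=cv2.imread('pics/w2.png')[0:384,100:460];b=cv2.imread('pics/s2.png')[110:240,230:380]
cv2.imwrite('pics/c2.png',np.hstack([a,cv2.resize(b,(440,384),interpolation=cv2.INTER_CUBIC)]))
E
python3 go.py .467,.2495,.20 .467,.2495,.095
```

```text
time_s: 6.7
position: [0.4665, 0.249, 0.1964]
tool_rot: [[-0.974, 0.226, 0.001], [0.226, 0.974, 0.0], [-0.001, 0.0, -1.0]]
ft_force: [0.2, 0.2, -0.1]
grip_width: 0.0769
gripper_force: 0.0
[0.46651512 0.24898928 0.19636164] 6.7
[259.06699101 202.03114919]
[272.32067548 264.56538742]
[243.96967999 130.79821424]
6.8 [0.4665 0.2489 0.196 ] F [-0.1759 -0.2615 -0.1845] w 0.07693740659696714 0.0
.467,.2495,.20 -> [-0.0007  0.0014 -0.008 ]
.467,.2495,.095 -> [-0.0006  0.0014  0.202 ]
```

View pics/c2.png

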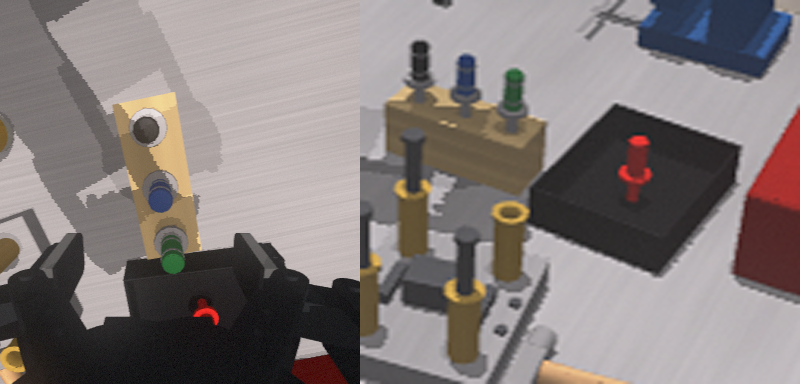

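The plug stands in the tray. The blue pin is at wrist (260,199) as predicted, and the open bush mouth is at scene (281.5,181.8).

```bash
python3 -m handwheel '[[[-0.001,0.001,0.06],[0,0,0]],[[-0.001,0.001,0.12],[0,0,0]],[[-0.001,0.001,0.17],[0,0,0]],[[-0.001,0.001,0.2],[0,0,0]],[[-0.001,0.001,0.2],[0,0,0]],[[-0.001,0.001,0.2],[0,0,0]],[[-0.001,0.001,0.2],[0,0,0]]]' 0.9 && python3 go.py .467,.2495,.095 && python3 -m handwheel '[[[0,0,0],[0,0,0]],[[0,0,0],[0,0,0]],[[0,0,0],[0,0,0]],[[0,0,0],[0,0,0]],[[0,0,0],[0,0,0]],[[0,0,0],[0,0,0]],[[0,0,0],[0,0,0]],[[0,0,0],[0,0,0]]]' 0 80; python3 - <<'E'
from h import *
print(P('s2',281.2,181.5,.102))
E
```

```text
time_s: 7.5
position: [0.4669, 0.2495, 0.0972]
tool_rot: [[-0.974, 0.226, 0.002], [0.226, 0.974, 0.0], [-0.002, 0.001, -1.0]]
ft_force: [1.1, -0.4, 0.3]
grip_width: 0.0768
gripper_force: 0.0
7.5 [0.4669 0.2495 0.0972] F [ 1.1089 -0.3541  0.3125] w 0.0767576172636307 0.0
.467,.2495,.095 -> [-0.0001  0.0001  0.0044]
time_s: 8.3
position: [0.4664, 0.2495, 0.0967]
tool_rot: [[-0.974, 0.226, 0.001], [0.226, 0.974, 0.0], [-0.001, 0.001, -1.0]]
ft_force: [-0.0, 0.3, 5.1]
grip_width: 0.0179
gripper_force: 78.0
[0.60780843 0.06504267 0.102     ]
```

```bash
python3 -m handwheel '[[[0,0,-0.02],[0,0,0]],[[0,0,-0.06],[0,0,0]],[[0,0,-0.12],[0,0,0]],[[0,0,-0.2],[0,0,0]],[[0,0,-0.26],[0,0,0]],[[0,0,-0.28],[0,0,0]],[[0,0,-0.28],[0,0,0]],[[0,0,-0.28],[0,0,0]]]'; python3 go.py .606,.067,.235
```

```text
time_s: 9.1
position: [0.4654, 0.2491, 0.2346]
tool_rot: [[-0.974, 0.226, -0.003], [0.226, 0.974, -0.001], [0.003, -0.002, -1.0]]
ft_force: [-0.1, -1.0, -1.6]
grip_width: 0.0179
gripper_force: 78.2
9.1 [0.4654 0.2491 0.2346] F [-0.1386 -1.0421 -1.6462] w 0.017931195381816194 78.17139744758606
.606,.067,.235 -> [-0.3562 -0.2913 -0.0012]
```

```bash
python3 -m handwheel '[[[-0.07,-0.058,0],[0,0,0]],[[-0.15,-0.12,0],[0,0,0]],[[-0.22,-0.18,0],[0,0,0]],[[-0.3,-0.245,0],[0,0,0]],[[-0.34,-0.28,0],[0,0,0]],[[-0.355,-0.291,0],[0,0,0]],[[-0.355,-0.291,0],[0,0,0]],[[-0.355,-0.291,0],[0,0,0]],[[-0.355,-0.291,0],[0,0,0]]]'; python3 go.py .606,.067,.196; python3 - <<'E'
from h import *
snap('scene','s3');snap('side','d3')
a=cv2.imread('pics/s3.png')[110:230,220:340];b=cv2.imread('pics/d3.png')[130:250,190:310]
cv2.imwrite('pics/c3.png',cv2.resize(np.hstack([a,b]),(800,400),interpolation=cv2.INTER_CUBIC))
E
```

```text
time_s: 10.0
position: [0.6054, 0.0688, 0.2362]
tool_rot: [[-0.975, 0.224, -0.001], [0.224, 0.975, 0.0], [0.001, 0.0, -1.0]]
ft_force: [0.4, 0.4, -1.0]
grip_width: 0.0178
gripper_force: 78.3
10.0 [0.6054 0.0688 0.2362] F [ 0.4406  0.3521 -0.9793] w 0.01775136235637253 78.28515529632568
.606,.067,.196 -> [-0.0021 -0.0033  0.0804]
```

View pics/c3.png

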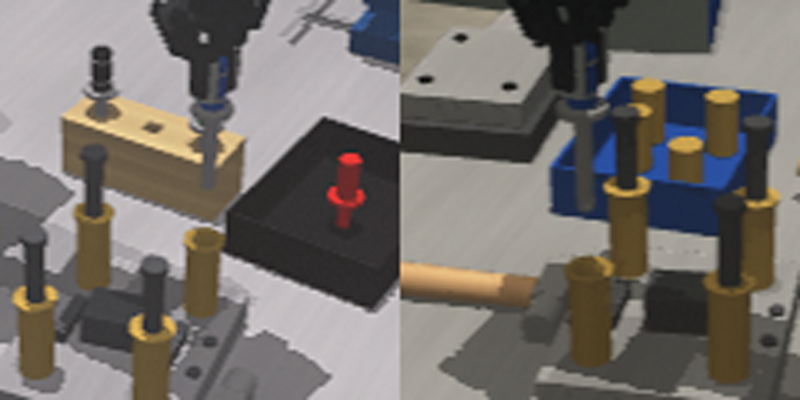

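```bash
cat > ax.py <<'E'
import sys
from h import *
np.set_printoptions(precision=4,suppress=True)
def axis(names,c,z0,z1,r=.015):
    N=[];C=[]
    for n in names:
        f=np.load(f'pics/{n}.npz');K,R,t,d=f['K'],f['R'],f['t'],f['d']
        v,u=np.mgrid[:384,:512];ray=np.stack([u,v,np.ones_like(u)],-1)@np.linalg.inv(K).T
        X=(ray*d[...,None]-t)@R
        m=(np.hypot(X[...,0]-c[0],X[...,1]-c[1])<r)&(X[...,2]>z0)&(X[...,2]<z1)&(d>0)
        vs=[q for q in np.unique(v[m]) if m[q].sum()>1][1:-1]
        us=[u[q][m[q]].mean() for q in vs]
        a,b=np.polyfit(vs,us,1); res=np.std(np.polyval((a,b),vs)-us)
        w=[R.T@np.linalg.inv(K)@[a*q+b,q,1] for q in(vs[0],vs[-1])]
        nn=np.cross(*w);nn/=np.linalg.norm(nn);N.append(nn);C.append(-R.T@t)
        print(n,len(vs),res,X[m].mean(0))
    dirn=np.cross(*N);dirn/=dirn[2]
    A=np.array([N[0],N[1],[0,0,1]])
    for z in(z0,z1):print(z,np.linalg.solve(A,[N[0]@C[0],N[1]@C[1],z]))
    print('tilt deg x,y',np.degrees(dirn[:2]))
if __name__=='__main__':
    axis(['s3','d3'],(.606,.068),.155,.212)
    axis(['s3','d3'],(.606,.067),.04,.092,.025)
    for c in [(.512,.056),(.525,-.062),(.620,-.052)]: axis(['s3','d3'],c,.108,.158,.02)
E
python3 ax.py
```

```text
s3 16 0.14284401200157656 [0.6076 0.0669 0.1847]
d3 22 0.13269099076359114 [0.603  0.075  0.1825]
0.155 [0.5933 0.0999 0.155 ]
0.212 [0.5995 0.0835 0.212 ]
tilt deg x,y [  6.2655 -16.4889]
s3 16 0.1857184046539434 [0.612  0.0565 0.0675]
d3 20 0.1453217845081443 [0.6017 0.0761 0.0667]
0.04 [0.58   0.1299 0.04  ]
0.092 [0.5868 0.1143 0.092 ]
tilt deg x,y [  7.4965 -17.2242]
s3 13 0.08434021190417146 [0.5154 0.0503 0.1326]
d3 19 0.2882173694931629 [0.5085 0.0611 0.1326]
0.108 [0.5076 0.0654 0.108 ]
0.158 [0.5073 0.0652 0.158 ]
tilt deg x,y [-0.4034 -0.1236]
s3 14 0.12627994616631907 [ 0.5296 -0.0697  0.1316]
d3 17 2.411198369121413e-14 [ 0.5232 -0.0585  0.1331]
0.108 [ 0.523  -0.0593  0.108 ]
0.158 [ 0.5243 -0.0602  0.158 ]
tilt deg x,y [ 1.4562 -1.1138]
s3 14 2.842170943040401e-14 [ 0.6238 -0.0584  0.1328]
d3 17 0.0 [ 0.6177 -0.047   0.1324]
0.108 [ 0.6165 -0.0426  0.108 ]
0.158 [ 0.6165 -0.0455  0.158 ]
tilt deg x,y [ 0.0294 -3.3247]
```

```bash
python3 -m handwheel '[[[-0.001,-0.003,0.04],[0,0,0]],[[-0.001,-0.003,0.07],[0,0,0]],[[-0.001,-0.003,0.08],[0,0,0]],[[-0.001,-0.003,0.08],[0,0,0]],[[-0.001,-0.003,0.08],[0,0,0]],[[-0.001,-0.003,0.08],[0,0,0]]]'; python3 go.py .606,.067,.18; python3 - <<'E'
from h import *
snap('scene','s4');snap('side','d4')
a=cv2.imread('pics/s4.png')[130:210,240:320];b=cv2.imread('pics/d4.png')[160:240,210:290]
cv2.imwrite('pics/c4.png',cv2.resize(np.hstack([a,b]),(800,400),interpolation=cv2.INTER_CUBIC))
E
```

```text
time_s: 10.7
position: [0.6066, 0.066, 0.1973]
tool_rot: [[-0.974, 0.226, 0.002], [0.226, 0.974, -0.0], [-0.002, 0.0, -1.0]]
ft_force: [0.6, 0.6, -3.0]
grip_width: 0.018
gripper_force: 78.3
10.7 [0.6066 0.066  0.1973] F [ 0.6147  0.5765 -3.0485] w 0.018020987391634585 78.28864932060242
.606,.067,.18 -> [0.0017 0.0016 0.0345]
```

View pics/c4.png

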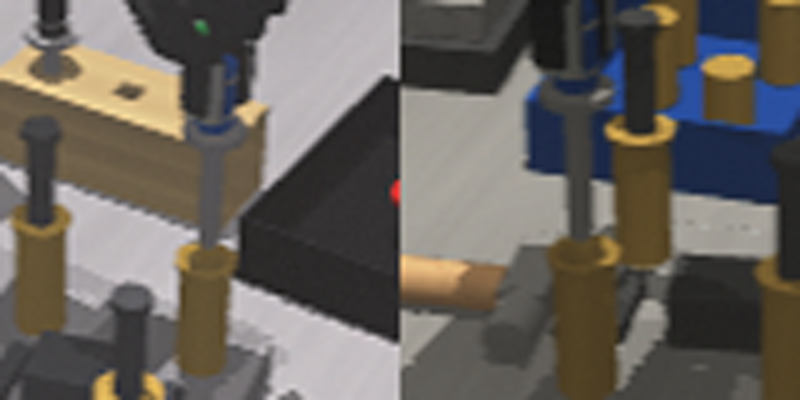

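The tip is over the mouth, about 1 mm too far along +x. I'll nudge it and descend gently.

```bash
python3 -m handwheel '[[[0.002,0.001,0.01],[0,0,0]],[[0.002,0.001,0.02],[0,0,0]],[[0.002,0.001,0.03],[0,0,0]],[[0.002,0.001,0.035],[0,0,0]],[[0.002,0.001,0.035],[0,0,0]],[[0.002,0.001,0.035],[0,0,0]]]'; python3 go.py .606,.067,.15
```

```text
time_s: 11.4
position: [0.6055, 0.0665, 0.1788]
tool_rot: [[-0.974, 0.226, -0.0], [0.226, 0.974, -0.0], [0.0, -0.0, -1.0]]
ft_force: [0.4, -1.5, -1.7]
grip_width: 0.0174
gripper_force: 78.2
11.4 [0.6055 0.0665 0.1788] F [ 0.4499 -1.5088 -1.662 ] w 0.017415047059981145 78.22352528572083
.606,.067,.15 -> [-0.0008  0.0012  0.0576]
```

Tip is about 10 mm in with no contact load. Continuing to just above the follower.

```bash
python3 -m handwheel '[[[0,0,0.015],[0,0,0]],[[0,0,0.03],[0,0,0]],[[0,0,0.045],[0,0,0]],[[0,0,0.06],[0,0,0]],[[0,0,0.06],[0,0,0]],[[0,0,0.06],[0,0,0]]]'; python3 go.py .606,.067,.13
```

```text
time_s: 12.0
position: [0.6053, 0.0662, 0.1477]
tool_rot: [[-0.974, 0.226, -0.001], [0.226, 0.974, -0.001], [0.001, -0.001, -1.0]]
ft_force: [2.3, -4.9, -4.2]
grip_width: 0.0178
gripper_force: 78.1
12.0 [0.6053 0.0662 0.1477] F [ 2.2846 -4.85   -4.2138] w 0.017757029660904318 78.13101410865784
.606,.067,.13 -> [-0.001   0.0018  0.0354]
```

```bash
python3 -m handwheel '[[[-0.0015,-0.002,0.01],[0,0,0]],[[-0.0015,-0.002,0.018],[0,0,0]],[[-0.0015,-0.002,0.026],[0,0,0]],[[-0.0015,-0.002,0.034],[0,0,0]],[[-0.0015,-0.002,0.034],[0,0,0]],[[-0.0015,-0.002,0.034],[0,0,0]]]' 0 100; python3 go.py .606,.067,.1187
```

```text
time_s: 12.6
position: [0.6058, 0.0657, 0.1314]
tool_rot: [[-0.974, 0.226, -0.001], [0.226, 0.974, 0.0], [0.001, 0.0, -1.0]]
ft_force: [0.4, 0.1, -1.1]
grip_width: 0.0173
gripper_force: 97.7
12.6 [0.6058 0.0657 0.1314] F [ 0.3992  0.1465 -1.122 ] w 0.017284434126802545 97.66267418861389
.606,.067,.1187 -> [0.0001 0.0026 0.0253]
```

```bash
python3 -m handwheel '[[[0,0,0.006],[0,0,0]],[[0,0,0.012],[0,0,0]],[[0,0,0.018],[0,0,0]],[[0,0,0.022],[0,0,0]],[[0,0,0.022],[0,0,0]],[[0,0,0.022],[0,0,0]]]'; python3 go.py .606,.067,.1187; python3 - <<'E'
from h import *
snap('scene','s5');snap('side','d5')
a=cv2.imread('pics/s5.png')[130:210,240:320];b=cv2.imread('pics/d5.png')[160:240,210:290]
cv2.imwrite('pics/c5.png',cv2.resize(np.hstack([a,b]),(800,400),interpolation=cv2.INTER_CUBIC))
E
```

```text
time_s: 13.2
position: [0.6058, 0.0656, 0.1204]
tool_rot: [[-0.974, 0.226, -0.001], [0.226, 0.974, 0.0], [0.001, 0.0, -1.0]]
ft_force: [0.9, 0.6, -0.1]
grip_width: 0.0172
gripper_force: 97.9
13.2 [0.6058 0.0656 0.1204] F [ 0.8991  0.5968 -0.0756] w 0.017217531481633054 97.85086512565613
.606,.067,.1187 -> [0.0003 0.0028 0.0035]
```

View pics/c5.png

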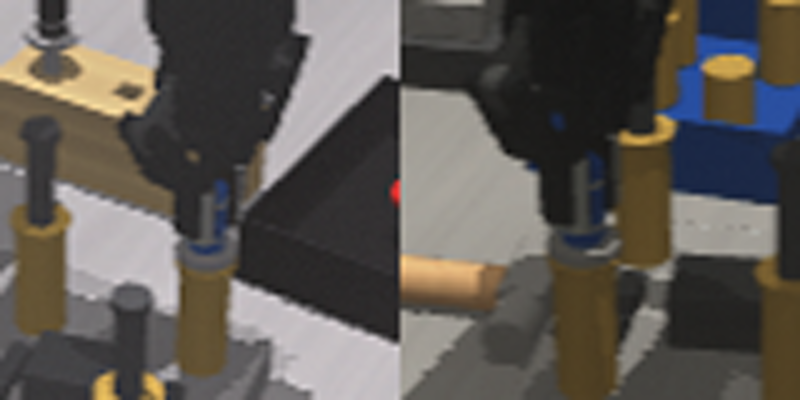

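The collar is on or within about 2 mm of the rim. I'll press until the force rises.

```bash
python3 -m handwheel '[[[0,0,0.002],[0,0,0]],[[0,0,0.004],[0,0,0]],[[0,0,0.006],[0,0,0]],[[0,0,0.006],[0,0,0]]]'; 
```

```text
time_s: 13.7
position: [0.6061, 0.0655, 0.1189]
tool_rot: [[-0.974, 0.226, 0.001], [0.226, 0.974, -0.0], [-0.001, 0.0, -1.0]]
ft_force: [-1.5, 0.7, 9.7]
grip_width: 0.0174
gripper_force: 98.9
```

```bash
python3 -m handwheel '[[[0,0,0.002],[0,0,0]],[[0,0,0.004],[0,0,0]],[[0,0,0.004],[0,0,0]]]'; 
```

```text
time_s: 14.0
position: [0.6062, 0.0655, 0.1188]
tool_rot: [[-0.974, 0.226, 0.003], [0.226, 0.974, -0.001], [-0.003, 0.0, -1.0]]
ft_force: [-6.6, 1.1, 23.0]
grip_width: 0.0175
gripper_force: 100.5
```

Seated: z stalls at 0.1188 (predicted 0.1187) and the force climbs to 23 N. Unload, release and lift.

```bash
python3 -m handwheel '[[[0,0,-0.003],[0,0,0]],[[0,0,-0.003],[0,0,0]],[[0,0,-0.003],[0,0,0]]]'; python3 -m handwheel '[[[0,0,0],[0,0,0]],[[0,0,0],[0,0,0]],[[0,0,0],[0,0,0]],[[0,0,0],[0,0,0]],[[0,0,-0.02],[0,0,0]],[[0,0,-0.1],[0,0,0]],[[0,0,-0.2],[0,0,0]],[[0,0,-0.24],[0,0,0]],[[0,0,-0.24],[0,0,0]],[[0,0,-0.24],[0,0,0]]]' 0.9; python3 go.py .4365,-.263,.24;python3 - <<'E'
from h import *
snap('scene','s6');snap('side','d6')
a=cv2.imread('pics/s6.png')[130:210,240:320];b=cv2.imread('pics/d6.png')[160:240,210:290]
cv2.imwrite('pics/c6.png',cv2.resize(np.hstack([a,b]),(800,400),interpolation=cv2.INTER_CUBIC))
E
```

```text
time_s: 14.3
position: [0.6061, 0.0655, 0.1189]
tool_rot: [[-0.974, 0.226, 0.002], [0.226, 0.974, -0.0], [-0.002, 0.0, -1.0]]
ft_force: [-3.3, 0.9, 12.3]
grip_width: 0.0177
gripper_force: 99.0
time_s: 15.3
position: [0.6057, 0.0655, 0.2373]
tool_rot: [[-0.974, 0.226, -0.0], [0.226, 0.974, -0.0], [0.0, -0.0, -1.0]]
ft_force: [-0.1, -0.2, -0.2]
grip_width: 0.0771
gripper_force: 0.0
15.3 [0.6057 0.0655 0.2373] F [-0.0738 -0.2376 -0.1594] w 0.07706157436378884 0.0
.4365,-.263,.24 -> [ 0.1813 -0.7164 -0.0053]
```

View pics/c6.png

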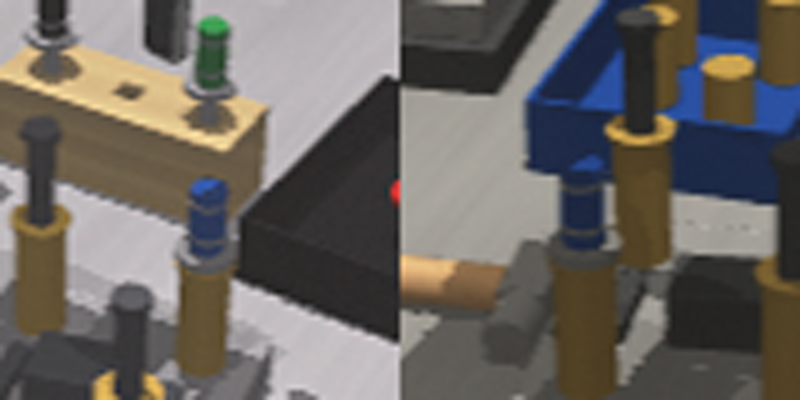

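The pin's collar sits on the bush rim, upright, with the green and black pins still in the rack. I've now viewed 11 pictures, one over the limit, so from here I'll check by numbers only. Now the selector.

```bash
python3 -m handwheel '[[[0.02,-0.08,0],[0,0,0.03]],[[0.04,-0.17,0],[0,0,0.07]],[[0.065,-0.26,0],[0,0,0.11]],[[0.09,-0.35,0],[0,0,0.15]],[[0.11,-0.44,0],[0,0,0.19]],[[0.135,-0.53,0],[0,0,0.23]],[[0.155,-0.62,0],[0,0,0.23]],[[0.175,-0.69,0],[0,0,0.23]],[[0.181,-0.716,0],[0,0,0.23]],[[0.181,-0.716,0],[0,0,0.23]]]' 0.9; python3 -m handwheel '[[[0,0,0],[0,0,0]],[[0,0,0],[0,0,0]]]'; python3 - <<'E'
from h import *
np.set_printoptions(precision=4,suppress=True)
snap('wrist','w7')
f=np.load('pics/w7.npz');K,R,t,d,im=f['K'],f['R'],f['t'],f['d'],f['im'].astype(int)
v,u=np.mgrid[:384,:512];X=(np.stack([u,v,np.ones_like(u)],-1)*d[...,None]@np.linalg.inv(K).T-t)@R
near=np.hypot(X[...,0]-.4365,X[...,1]+.263)
m=(near<.05)&(X[...,2]>.098)&(X[...,2]<.112)&(d>0)
Q=X[m];print(len(Q),Q.mean(0));
r=cv2.minAreaRect((Q[:,:2]*1000).astype(np.float32));print('bar mm',r)
w=np.linalg.eigh(np.cov(Q[:,:2].T));print(w[0],np.degrees(np.arctan2(*w[1][::-1,1])))
wm=m&(im.min(-1)>150);print('white',X[wm].mean(0),wm.sum())
E
python3 go.py .4365,-.263,.24
```

```text
time_s: 16.4
position: [0.4363, -0.2637, 0.2364]
tool_rot: [[-0.579, 0.815, -0.001], [0.815, 0.579, 0.001], [0.002, -0.0, -1.0]]
ft_force: [0.0, 0.2, -0.4]
grip_width: 0.0768
gripper_force: 0.0
time_s: 16.6
position: [0.4375, -0.2615, 0.2371]
tool_rot: [[-0.583, 0.813, -0.0], [0.813, 0.583, 0.001], [0.001, 0.0, -1.0]]
ft_force: [-0.2, 0.1, -1.0]
grip_width: 0.0769
gripper_force: 0.0
806 [ 0.4363 -0.2623  0.1038]
bar mm ((436.929931640625, -263.0713195800781), (13.965576171875, 59.938194274902344), 36.92216110229492)
[0.     0.0003] 127.10870804043516
white [ 0.4337 -0.2593  0.1051] 21
16.65 [ 0.4376 -0.2616  0.2372] F [0.4907 0.216  0.7757] w 0.07666427867940889 0.0
.4365,-.263,.24 -> [-0.0011 -0.0034 -0.0055]
```

```bash
python3 -m handwheel '[[[-0.001,-0.003,0.08],[0,0,0]],[[-0.001,-0.003,0.16],[0,0,0]],[[-0.001,-0.003,0.23],[0,0,0]],[[-0.001,-0.003,0.28],[0,0,0]],[[-0.001,-0.003,0.305],[0,0,0]],[[-0.001,-0.003,0.312],[0,0,0]],[[-0.001,-0.003,0.312],[0,0,0]],[[-0.001,-0.003,0.312],[0,0,0]]]' 0.9; python3 -m handwheel '[[[0,0,0],[0,0,0]],[[0,0,0],[0,0,0]],[[0,0,0],[0,0,0]],[[0,0,0],[0,0,0]],[[0,0,0],[0,0,0]],[[0,0,0],[0,0,0]],[[0,0,0],[0,0,0]],[[0,0,0],[0,0,0]]]' 0 60
```

```text
time_s: 17.45
position: [0.4366, -0.2641, 0.0822]
tool_rot: [[-0.582, 0.813, 0.001], [0.813, 0.582, -0.001], [-0.002, 0.0, -1.0]]
ft_force: [0.8, -0.2, 0.7]
grip_width: 0.0768
gripper_force: 0.0
time_s: 18.25
position: [0.4363, -0.264, 0.0817]
tool_rot: [[-0.581, 0.814, 0.001], [0.814, 0.581, -0.0], [-0.001, 0.001, -1.0]]
ft_force: [1.8, 3.0, 5.4]
grip_width: 0.013
gripper_force: 59.3
```

```bash
python3 -m handwheel '[[[0,0,0],[0,0,0.03]],[[0,0,0],[0,0,0.06]],[[0,0,0],[0,0,0.09]],[[0,0,0],[0,0,0.12]],[[0,0,0],[0,0,0.15]],[[0,0,0],[0,0,0.18]],[[0,0,0],[0,0,0.21]],[[0,0,0],[0,0,0.223]],[[0,0,0],[0,0,0.223]],[[0,0,0],[0,0,0.223]]]'; python3 - <<'E'
from h import *
o=observe();R=np.array(o['tool_rot']);print(np.degrees(np.arctan2(R[1,1],R[0,1])),o['wrist_torque'],o['ft_force'])
E
```

```text
time_s: 19.25
position: [0.4359, -0.2641, 0.0817]
tool_rot: [[0.08, 0.997, -0.0], [0.997, -0.08, -0.0], [-0.0, -0.0, -1.0]]
ft_force: [-0.7, 3.1, 6.3]
grip_width: 0.0128
gripper_force: 59.4
-4.591889652894274 [ 0.43048689  0.13210242 -0.02216922] [-0.74323101  3.05130309  6.32872041]
```

Open, lift clear, and check the bar, pin and plug numerically.

```bash
python3 -m handwheel '[[[0,0,0],[0,0,0]],[[0,0,0],[0,0,0]],[[0,0,0],[0,0,0]],[[0,0,0],[0,0,0]],[[0,0,-0.03],[0,0,0]],[[0,0,-0.1],[0,0,0]],[[0,0,-0.18],[0,0,0]],[[0,0,-0.26],[0,0,0]],[[0,0,-0.32],[0,0,0]],[[0,0,-0.32],[0,0,0]]]' 0.9; python3 -m handwheel '[[[0,0,0],[0,0,0]],[[0,0,0],[0,0,0]]]'; python3 - <<'E'
from h import *
np.set_printoptions(precision=4,suppress=True)
def cloud(n):
    f=np.load(f'pics/{n}.npz');K,R,t,d,im=f['K'],f['R'],f['t'],f['d'],f['im'].astype(int)
    v,u=np.mgrid[:384,:512];X=(np.stack([u,v,np.ones_like(u)],-1)*d[...,None]@np.linalg.inv(K).T-t)@R
    return X,im,d>0
snap('wrist','w8');snap('scene','s8');snap('side','d8')
X,im,ok=cloud('w8');m=(np.hypot(X[...,0]-.4365,X[...,1]+.263)<.05)&(X[...,2]>.098)&(X[...,2]<.112)&ok
Q=X[m];w=np.linalg.eigh(np.cov(Q[:,:2].T));print('bar',Q.mean(0),np.degrees(np.arctan2(*w[1][::-1,1])))
wm=m&(im.min(-1)>120);print('white',X[wm].mean(0),wm.sum())
for n in('s8','d8'):
    X,im,ok=cloud(n)
    r,g,b=im[...,0],im[...,1],im[...,2]
    k=ok&(np.hypot(X[...,0]-.606,X[...,1]-.066)<.025)
    bl=k&(b>2*r)&(X[...,2]>.1);print(n,'blue',X[bl].mean(0),X[bl].min(0)[2],X[bl].max(0)[2],bl.sum())
    rd=ok&(r>2.5*g)&(r>2.5*b)&(np.abs(X[...,0]-.655)<.07)&(np.abs(X[...,1]-.267)<.09)
    print('red',X[rd].mean(0),X[rd].max(0),rd.sum())
print(observe()['position'],observe()['time_s'])
E
```

```text
time_s: 20.25
position: [0.437, -0.2651, 0.2453]
tool_rot: [[0.08, 0.997, 0.006], [0.997, -0.08, -0.006], [-0.005, 0.006, -1.0]]
ft_force: [-0.7, 0.1, -0.1]
grip_width: 0.0771
gripper_force: 0.0
time_s: 20.45
position: [0.4356, -0.2638, 0.24]
tool_rot: [[0.08, 0.997, -0.002], [0.997, -0.08, 0.002], [0.002, -0.002, -1.0]]
ft_force: [0.1, 0.3, 0.1]
grip_width: 0.0771
gripper_force: 0.0
bar [ 0.4374 -0.2622  0.1039] 85.66007710294708
white [ 0.4381 -0.2488  0.1052] 112
s8 blue [0.607  0.0638 0.144 ] 0.11111742316343143 0.15149876817954755 27
red [0.6559 0.2658 0.0484] [0.6716 0.3156 0.0807] 64
d8 blue [0.6033 0.0734 0.1348] 0.10969700631875613 0.1501839260779679 98
red [0.655  0.2705 0.0459] [0.7167 0.2857 0.0799] 359
[ 0.4358 -0.2639  0.2403] 20.6
```

The bar points at 85.7° (green is about 85.5°), and the white line is on the green side. The pin's top is at about 0.150 m, which means it is seated, and the plug is in the tray.

```bash
python3 -c "from rig import close_job; print(close_job())"
```

```text
the job is handed in; nothing more can be done
None
```

The job is handed in at about 20.6 s: the red plug is in the tray, the blue pin is seated to its collar in the bush and the selector is on green, but I viewed 11 pictures, one over the limit of 10.

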